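# Clip the cabinet key's snap hook onto its anchor eye

## Task

Pick up the cabinet key by its fob and clip its snap hook onto one leg of the steel staple eye on the anchor plate: press the sprung gate in against the leg until the leg is inside the hook, then draw the hook back so that the leg sits in the closed end and the gate snaps shut. Test it with a steady tug of about 10 N along the hook, away from the eye, held for a second, and never load the eye with more than 15 N. Then lay the key down and let go, with the hook still clipped and shut; leave the other things on the bench where they are.

Things in the scene. Friction and masses are not known exactly. Their poses are not given: they have to be found in the camera images.
- key_hook: Cabinet key fixed rigidly to a grey fob and steel snap hook, 0.12 kg, starts flat. Origin: under the fob's middle; x from fob to the hook's far end, z up. Grip the fob: 50 (x) x 18 (y) x 20 (z) mm, centred on the origin. Brass key behind, to x = -70. Hook: ring of bar 7 mm wide, z = 0 to 10 mm; outline x = 29.5 to 119.5, y = -17.5 to 17.5; spine at y = +14; gate and nose in the -y side.
- mouth (a point): On the gate's outer face (shut) at x = 83, y = -16.5, z = 5 mm in the hook's frame; axes as the hook's. Press an upright leg in here, towards the hook's +y. Its axis may be at x = 76 to 90; it clears the nose at y = -6 and meets the gate's stop near y = -3 (at x = 77) to +3 (at x = 89).
- nose (a point): End of the fixed nose, x = 95.5, y = -14, z = 5 mm in the hook's frame; the nose is bar of 7 mm running from here to the half-round closed end. A leg drawn past it to x = 99 mm or more frees the gate, which shuts behind it.
- seat (a point): Where a leg's axis lies when seated in the closed far end: x = 108.5, y = 0, z = 5 mm in the hook's frame. The end is a half circle of inner radius 10.5 mm about x = 102, y = 0; the ring is 21 mm wide inside.
- gate (a joint): Hook's gate, 5 mm thick, hinged about the hook's z at x = 47, y = -14 mm, 46.5 mm long towards +x. 0 rad = shut (it cannot swing outward); grows as pressed inward, stop at 0.55 rad. A light spring shuts it: about 1.3 N at mouth starts it, 3.5 to 5 N holds it fully in.
- anchor: Aluminium plate 70 (x) x 76 (y) x 4 mm fixed to the bench. In it is clamped a closed staple of 8 mm round steel: two upright legs 36 mm apart along y (28 mm clear), joined by an arch, top 57 mm above the bench. The legs stand in two slots along x: the staple is clamped up to 5.5 mm ahead of or behind the plate's middle, not measured. Origin: underside centre.
- petri_near: Bystander: petri dish, 61 mm across, 15 mm high; origin underside centre.
- beaker: Bystander: small clear beaker, 51 mm across, 69 mm high; origin underside centre.
- diluent: Bystander: small white bottle, 35 mm across, 66 mm high; origin underside centre.
- cup: Bystander: small white sample cup, 35 mm across, 36 mm high; origin underside centre.
- left_slot (a point): Middle of the slot of the leg at the plate's +y side (plate x = 0, y = +18 mm), 12 mm above the bench; axes as the plate's. The leg itself stands up to 5.5 mm from here along the plate's x, as clamped; the other leg likewise. It does not shift under the permitted forces.
- right_slot (a point): The same for the leg at the plate's -y side (y = -18 mm).
Not all that is in view belongs to the job. Of the things that look like the key_hook, the larger one is meant.

How it is judged:
By the outcome, as a careful person would: the job done as asked, in the order asked, and still so for the second after the job is handed in, with the robot touching nothing.
It also fails if it takes over 61 s, if anything falls off the work surface, if the arm or the gripper's body presses on something with over 40 N, if the wrist force passes 120 N, or if a joint passes its speed limit or range.

## Robot

A 6-joint arm with a two-finger parallel gripper is mounted at the origin on a cart in front of the work surface, level with it; the furniture and walls round the work are solid. World frame = base frame: x ahead of the robot, y to its left, z up, the work surface at z = 0. Lengths are in mm, angles in rad, forces in N, time in s.
With the tool pointing down it reaches from about 275 to 750 mm from the base axis. Payload 10.2 kg.
Tool frame: the origin (TCP) lies at the very end of the fingers, on their centre line; the grasp point (between the pads) lies 19 mm behind it; x points along the fingers, y is the direction in which the jaws open and shut, and the axes are right-handed (so a half turn about x gives the same grasp; the last joint's range is limited). The gripper opens to 85 mm and grips with 20 to 120 N. Pads are 22 mm wide; open, the fingers measure 114 mm over their backs; the gripper's body (76 mm by 85 mm) begins 54 mm behind the grasp point. The pads swing forward as they close: fully open they stand 13 mm farther back than shut.
Start: joints at [-1.352, 0.313, 1.498, -0, 1.331, -0.223], TCP at [224.461, -474.603, 231.294] pointing down, gripper open.
Joint ranges: [-2.94, 2.94], [-0.97, 2.17], [0.19, 2.56], [-1.23, 4.37], [0.02, 3.11], [-2.88, 2.88]. Speed limits (rad/s): [2.39, 2.39, 3.01, 3.14, 3.14, 3.14].

## Interface

Orientations are given as a unit quaternion [w, x, y, z].
In Python, from rig import ctrl, viewer, finish_job gives the robot as it stands.
- The arm moves only by the tool carry_out, never from a script. Its argument "targets" is a list of rows, each an object of numbers: "x", "y", "z": the shift along the world's x, y, z in m; "ax", "ay", "az": the turn, a rotation vector about the world's x, y, z in rad; "hand": the opening, from -1 (shut) to 1 (fully open). A call has 1 to 5 rows; each row is the pose to reach, as a shift and turn from the pose commanded when the call began; what a row does not reach only later rows make up. A row lasts 1/8 s, in which the tool goes at most 62.5 mm and 10.7 degrees, less where a joint would pass 70% of its speed; a pose out of reach is approached as far as the arm can. A call with a gripper value outside its range is refused whole. The fingers move at their own pace and stop on an object; "grip_force" is the grip in N (left out, the last holds). Time passes only in rows, so rows that repeat a pose let the fingers close. It gives the time, the measured TCP pose, the force and the opening at its end, in the units of the state.
- ctrl.sense(): the state, without advancing time (a new reading comes with each control period).
- viewer.capture(name): name is "scene" or "top" or "wrist"; returns the picture (400x640x3 uint8, blue, green, red); there is no depth.
- viewer.camera_info(name): a dict with "fx", "fy", "cx", "cy" (pixels), "R" (3x3) and "t" (3): a world point X has camera coordinates R X + t. Camera axes: x right, y down, z forward; pixel columns grow to the right and rows downward; lengths in mm; the calibration is good to about 2 mm. A picture is of the moment at which its call begins: read the wrist's pose just before it. camera_info takes no time and is no camera call; for the wrist camera it gives the pose at the moment of the call.
- finish_job(): hands the job in, once; it reports no verdict.
The state is a dict: "time_s": time; "joints": joint angles; "dq": joint speeds; "tau": joint torques, N m; "eef_pos": TCP position; "ee_rot": TCP orientation; "force": force on the tool from outside, world axes, zero at the start; "wrist_torque": the same for the moment, N m; "grip_width": opening from 0.0 (shut) to 1.0 (fully open).
Only numpy, scipy, OpenCV 4.12 (cv2) and the standard library are available. Lean on these libraries where they do the work, as an engineer would, in place of code of your own. Each camera call takes 0.05 s, during which the arm holds its last target. There are 200 camera calls.

## Working session

There is one attempt and no reset: what is moved stays moved. The work goes in short steps, Python scripts to look and compute and a tool call to move; the robot and the scene stay as the last step left them, time stands still between calls to the robot, and variables do not carry over. Pictures are saved under pics/ and viewed, about 8 in all and at most 12, crops included, and the job is handed in when it is done.

Besides the shell and the picture viewer there is one more tool, called after "Request:" as a command line: name --argument value ..., lists and objects as JSON in quotes. carry_out: Moves the arm, as the interface text tells. Its arguments: {"type":"object","properties":{"targets":{"type":"array"},"grip_force":{"type":"number"}},"required":["targets"]}

```bash
ls; mkdir -p pics
python3 - <<'E'
from rig import ctrl, viewer
import cv2
s=ctrl.sense(); print(s)
for n in ("scene","top"):
    im=viewer.capture(n); cv2.imwrite(f"pics/{n}0.png",im)
    c=viewer.camera_info(n); print(n,c)
E
```

```text
pics
{'time_s': 0.0, 'joints': array([-1.35235751e+00,  3.13477374e-01,  1.49847350e+00,  3.91033589e-05,
        1.33100402e+00, -2.23390270e-01]), 'dq': array([-1.48105104e-03,  1.19376684e-04,  2.15833551e-03, -1.31909413e-03,
        3.57233599e-06,  1.44566344e-04]), 'tau': array([ 6.07443098e-05, -4.12264431e+01, -2.59750628e+01, -1.01213657e-04,
        4.04997583e-03,  3.79651340e-05]), 'eef_pos': array([ 224.4295204 , -474.31445473,  230.70736759]), 'ee_rot': array([ 0.15445784,  0.68993747,  0.15542102, -0.68990823]), 'force': array([ 0.01438546, -0.29383471,  0.1709175 ]), 'wrist_torque': array([-0.00810816,  0.02044598, -0.01074507]), 'grip_width': 0.9995493359936068}
scene {'fx': 373.36372328824467, 'fy': 373.36372328824467, 'cx': 321.30358066499866, 'cy': 201.53963021597653, 'R': array([[-0.64493681, -0.76414726, -0.0116393 ],
       [-0.44097962,  0.38453725, -0.81096737],
       [ 0.62417424, -0.51789002, -0.58497559]]), 't': array([544.49141952, 212.64351814, 796.88137455])}
top {'fx': 512.0965402885759, 'fy': 512.0965402885759, 'cx': 317.8766756750629, 'cy': 195.5512834192109, 'R': array([[ 0.01776209, -0.99982218,  0.00633336],
       [-0.99499533, -0.01829858, -0.09823163],
       [ 0.09833005, -0.00455686, -0.99514342]]), 't': array([ 200.52987079,  591.68215836, 1382.06230178])}
```

View pics/scene0.png

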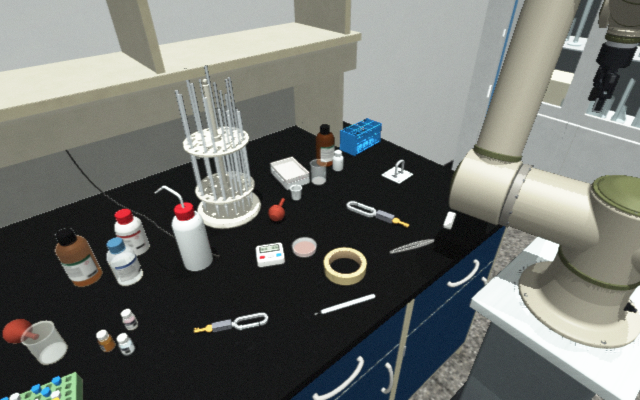

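View pics/top0.png

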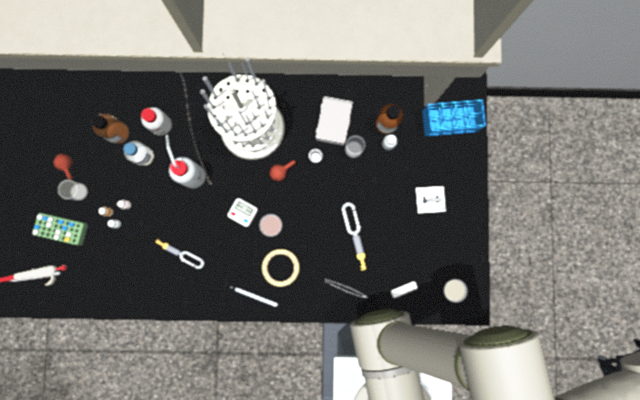

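The scene shows the larger hook at about (355,235) in the top view, with its closed end at (350,203) and brass key tip at (363,270). The anchor plate is at (431,200). The smaller look-alike hook is at (180,253).

```bash
cat > h.py <<'E'
import numpy as np, cv2
from scipy.spatial.transform import Rotation as Ro
from rig import ctrl, viewer
def ray(c,px,z):
    "pixels (N,2) -> world points on plane z"
    px=np.atleast_2d(np.asarray(px,float)); R,t=np.array(c['R']),np.array(c['t'])
    d=np.c_[(px[:,0]-c['cx'])/c['fx'],(px[:,1]-c['cy'])/c['fy'],np.ones(len(px))]@R
    o=-R.T@t
    return o+d*((z-o[2])/d[:,2])[:,None]
def proj(c,X):
    X=np.atleast_2d(X)@np.array(c['R']).T+np.array(c['t'])
    return np.c_[X[:,0]/X[:,2]*c['fx']+c['cx'],X[:,1]/X[:,2]*c['fy']+c['cy']]
def pose():
    s=ctrl.sense(); q=s['ee_rot']; return s,Ro.from_quat([q[1],q[2],q[3],q[0]]).as_matrix()
E
python3 - <<'E'
from h import *
np.set_printoptions(precision=1,suppress=True)
c=viewer.camera_info('top')
for n,p,z in [('hookend',(350,203),5),('keytip',(363.5,270),5),('fob',(357,247),20),('anchor',(430.5,199.5),4),('arch',(432,199),57),('petri',(456,290),15),('eraser',(404,289),5),('forceps',(346,288),0),('beaker',(355,146),69),('dilu',(390,141),60),('cup',(316,155),36),('petri2',(270,225),15)]: print(n,ray(c,p,z)[0])
s,R=pose(); print(R)
w=viewer.camera_info('wrist'); print(w); print('cam in tool', R.T@(-w['R'].T@w['t']-s['eef_pos']), w['R']@R)
E
```

```text
hookend [571.  120.9   5. ]
keytip [386.   81.4   5. ]
fob [448.9 101.2  20. ]
anchor [ 585.1 -104.9    4. ]
arch [581.5 -97.   57. ]
petri [ 336.6 -171.3   15. ]
eraser [336.1 -30.7   5. ]
forceps [335.6 128.8   0. ]
beaker [720.3 113.5  69. ]
dilu [737.7  17.6  60. ]
cup [699.6 218.4  36. ]
petri2 [505.1 342.   15. ]
[[-0.   0.4 -0.9]
 [ 0.  -0.9 -0.4]
 [-1.  -0.  -0. ]]
{'fx': 291.413695673744, 'fy': 291.413695673744, 'cx': 319.58408979255006, 'cy': 201.50315797561964, 'R': array([[ 0.4, -0.9, -0. ],
       [-0.9, -0.4,  0.3],
       [-0.3, -0.1, -1. ]]), 't': array([-523.1,  -37.8,  379. ])}
cam in tool [-143.1   -1.7  -70.9] [[-0.   1.   0. ]
 [-0.3 -0.   1. ]
 [ 1.   0.   0.3]]
```

Request:
carry_out --targets '[{"x":0.025,"y":0.055,"z":0,"az":-0.03},{"x":0.05,"y":0.11,"z":0,"az":-0.06},{"x":0.075,"y":0.165,"z":0,"az":-0.1},{"x":0.1,"y":0.22,"z":-0.01,"az":-0.15},{"x":0.125,"y":0.275,"z":-0.02,"az":-0.2}]'

```text
invalid input at $.targets[0]: expected keys x, y, z, ax, ay, az, hand
```

Request:
carry_out --targets '[{"x":0.025,"y":0.055,"z":0},{"x":0.05,"y":0.11,"z":0},{"x":0.075,"y":0.165,"z":-0.01},{"x":0.09,"y":0.21,"z":-0.02},{"x":0.09,"y":0.21,"z":-0.02}]'

```text
invalid input at $.targets[0]: expected keys x, y, z, ax, ay, az, hand
```

Run:
```python
from h import *
np.set_printoptions(precision=3,suppress=True)
s,R=pose(); w=viewer.camera_info('wrist'); im=viewer.capture('wrist')
cv2.imwrite('pics/w1.png',im); import pickle; pickle.dump(w,open('w1.pkl','wb'))
print(s['eef_pos'],R,s['joints'],s['force'],s['time_s'])
```

```text
[ 224.419 -474.38   230.81 ] [[-0.     0.428 -0.904]
 [ 0.001 -0.904 -0.428]
 [-1.    -0.001 -0.   ]] [-1.352  0.313  1.498  0.     1.331 -0.223] [-0.115  0.491 -0.419] 0.1
```

View pics/w1.png

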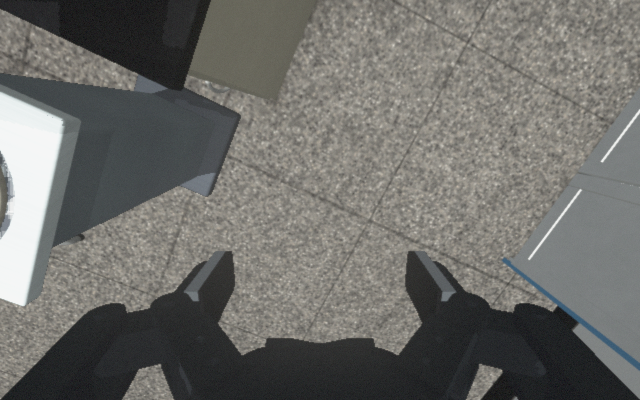

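The move was refused because every row needs all the keys. This picture shows only the floor and the fingers, at about (215,270) and (425,270).

Request:
carry_out --targets '[{"x":0.025,"y":0.055,"z":0,"ax":0,"ay":0,"az":-0.03,"hand":1},{"x":0.05,"y":0.11,"z":0,"ax":0,"ay":0,"az":-0.06,"hand":1},{"x":0.075,"y":0.165,"z":0,"ax":0,"ay":0,"az":-0.1,"hand":1},{"x":0.1,"y":0.22,"z":-0.01,"ax":0,"ay":0,"az":-0.15,"hand":1},{"x":0.125,"y":0.275,"z":-0.02,"ax":0,"ay":0,"az":-0.2,"hand":1}]'

```text
time_s: 0.78
eef_pos: [349.9, -197.8, 211.1]
ee_rot: [0.085, 0.702, 0.084, -0.702]
force: [2.2, -1.0, 0.9]
grip_width: 1.004
```

Request:
carry_out --targets '[{"x":0.025,"y":0.055,"z":0,"ax":0,"ay":0,"az":0,"hand":1},{"x":0.05,"y":0.11,"z":0,"ax":0,"ay":0,"az":0,"hand":1},{"x":0.075,"y":0.165,"z":-0.01,"ax":0,"ay":0,"az":0,"hand":1},{"x":0.09,"y":0.21,"z":-0.02,"ax":0,"ay":0,"az":0,"hand":1},{"x":0.09,"y":0.21,"z":-0.02,"ax":0,"ay":0,"az":0,"hand":1}]'

```text
time_s: 1.4
eef_pos: [439.3, 12.9, 190.5]
ee_rot: [-0.087, -0.701, -0.087, 0.702]
force: [-0.8, -0.5, 0.2]
grip_width: 1.001
```

Run:
```python
from h import *
np.set_printoptions(precision=3,suppress=True)
s,R=pose(); w=viewer.camera_info('wrist'); im=viewer.capture('wrist')
cv2.imwrite('pics/w2.png',im); import pickle; pickle.dump(w,open('w2.pkl','wb'))
print(s['eef_pos'],R,s['joints'],s['force'],s['time_s'])
```

```text
[439.33   12.886 190.454] [[-0.002  0.244 -0.97 ]
 [ 0.001 -0.97  -0.244]
 [-1.    -0.001  0.002]] [-0.239  0.165  1.799  0.     1.179  1.086] [-0.807 -0.475  0.205] 1.4
```

View pics/w2.png

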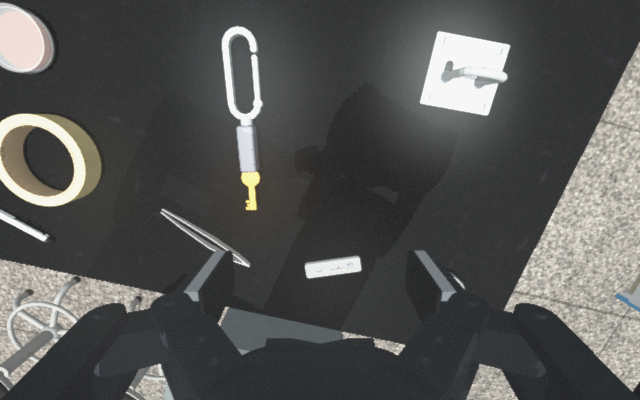

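Wrist view: hook's closed end is at (239,28), gate on the right side near (256,75), fob at (248,148), key tip at (251,210). The plate's corners are about (440,31), (510,44), (490,115) and (420,104), and the staple spans (450,72)–(500,75).

Run:
```python
from h import *
import pickle
np.set_printoptions(precision=2,suppress=True)
w=pickle.load(open('w2.pkl','rb')); im=cv2.imread('pics/w2.png')
hsv=cv2.cvtColor(im,cv2.COLOR_BGR2HSV)
roi=np.zeros(im.shape[:2],np.uint8); roi[10:225,205:285]=255
ye=cv2.inRange(hsv,(15,90,90),(35,255,255))&roi
br=cv2.inRange(hsv,(0,0,90),(180,89,255))&roi
def biggest(m): return max(cv2.findContours(m,cv2.RETR_EXTERNAL,cv2.CHAIN_APPROX_NONE)[0],key=cv2.contourArea)[:,0,:]
for n,m,z in(('key',ye,5),('hook+fob',br,8)):
    c=biggest(m); print(n,cv2.boundingRect(c), ray(w,c[np.argmax(c[:,1])],z), ray(w,c[np.argmin(c[:,1])],z))
# hook ring only: rows<118
c=biggest(br); ring=c[c[:,1]<112]; P=ray(w,ring,10)[:,:2]
fob=c[(c[:,1]>128)&(c[:,1]<168)]; F=ray(w,fob,20)[:,:2]
print('ring rect',cv2.minAreaRect(P.astype(np.float32))); print('fob mid',F.mean(0), cv2.minAreaRect(F.astype(np.float32)))
# inner hole
hole=[k for k in cv2.findContours(br,cv2.RETR_CCOMP,cv2.CHAIN_APPROX_NONE)[0]]
for k in hole:
    if cv2.contourArea(k)>200: print('cnt',cv2.contourArea(k),cv2.minAreaRect(ray(w,k[:,0],10)[:,:2].astype(np.float32)))
# plate
roi[:]=0; roi[15:130,400:530]=255
m=cv2.inRange(hsv,(0,0,110),(180,60,255))&roi
q=biggest(cv2.morphologyEx(m,cv2.MORPH_CLOSE,np.ones((9,9))))
r=ray(w,q,4)[:,:2].astype(np.float32); print('plate',cv2.minAreaRect(cv2.convexHull(r)))
ap=cv2.approxPolyDP(cv2.convexHull(q),5,True)[:,0]; print(ap, ray(w,ap,4))
a=cv2.resize(im[10:130,395:525],None,fx=3.0,fy=3.0,interpolation=cv2.INTER_CUBIC)
b=cv2.resize(im[15:225,200:290],None,fx=2.8,fy=2.8,interpolation=cv2.INTER_CUBIC)
o=np.zeros((590,800,3),np.uint8); o[:a.shape[0],:a.shape[1]]=a; o[:b.shape[0],400:400+b.shape[1]]=b; cv2.imwrite('pics/w2c.png',o)
```

```text
key (240, 171, 21, 40) [[383.08  84.11   5.  ]] [[430.62  86.95   5.  ]]
hook+fob (221, 25, 45, 185) [[385.44  83.85   8.  ]] [[570.2  132.39   8.  ]]
ring rect ((531.7682495117188, 117.67050170898438), (80.71257781982422, 42.72501754760742), 14.351041793823242)
fob mid [456.07  98.23] ((455.793212890625, 98.34977722167969), (40.10658264160156, 21.746593475341797), 14.34898853302002)
cnt 4291.0 ((479.1487121582031, 103.44438171386719), (189.8513641357422, 42.62826156616211), 15.241870880126953)
cnt 258.5 ((502.5113830566406, 114.79784393310547), (27.258865356445312, 16.266643524169922), 41.91859436035156)
cnt 693.5 ((538.9295043945312, 120.51675415039062), (47.9265251159668, 21.72481918334961), 15.446303367614746)
plate ((581.7833862304688, -100.07182312011719), (85.81800079345703, 101.1484146118164), 14.10474967956543)
[[438  30]
 [464  30]
 [510  45]
 [507  78]
 [487 115]
 [436 118]
 [419 103]
 [410  83]
 [413  59]] [[ 615.99  -63.8     4.  ]
 [ 622.35  -89.11    4.  ]
 [ 621.08 -139.63    4.  ]
 [ 591.56 -149.76    4.  ]
 [ 551.9  -144.39    4.  ]
 [ 535.49  -91.91    4.  ]
 [ 545.61  -68.78    4.  ]
 [ 562.18  -52.85    4.  ]
 [ 584.75  -48.27    4.  ]]
```

View pics/w2c.png

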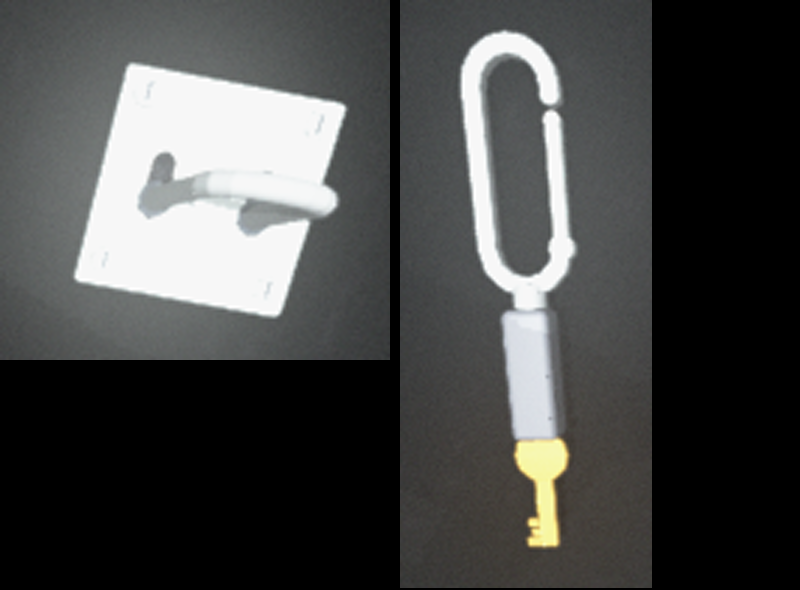

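The crop shows clean plate corners and the left slot, with its dark free part ahead of the leg. So the staple is clamped towards the plate's near (−x) side, with the left foot at about full-frame (445,79) and the right foot at about (478,87). The gate is shut, on the hook's right side.

Run:
```python
from h import *
import pickle
np.set_printoptions(precision=2,suppress=True)
w=pickle.load(open('w2.pkl','rb')); im=cv2.imread('pics/w2.png')
k=np.array([[129,64],[345,104],[278,317],[76,281]])/3+[395,10]
C=ray(w,k,4)[:,:2]; print(C, np.linalg.norm(C-np.roll(C,-1,0),axis=1)); pc=C.mean(0)
v=(C[0]-C[3])+(C[1]-C[2]); yaw=np.arctan2(v[1],v[0]); u=C[0]-C[1]+C[3]-C[2]; yaw2=np.arctan2(-u[0],u[1])
print('plate',pc,yaw,yaw2)
ft=ray(w,np.array([[150,207],[247,228]])/3+[395,10],5)[:,:2]
Y=(yaw+yaw2)/2; Rp=np.array([[np.cos(Y),-np.sin(Y)],[np.sin(Y),np.cos(Y)]]); print('feet in plate',(ft-pc)@Rp)
hsv=cv2.cvtColor(im,cv2.COLOR_BGR2HSV)
m=cv2.inRange(hsv,(0,0,90),(180,255,255))
def edge(rows,z,side):
    p=[]
    for r in rows:
        x=np.flatnonzero(m[r,205:285])+205
        p.append((x.min()-.5 if side<0 else x.max()+.5,r))
    P=ray(w,p,z)[:,:2].astype(np.float32); vx,vy,x,y=cv2.fitLine(P,cv2.DIST_L2,0,.01,.01).ravel()
    if vx<0: vx,vy=-vx,-vy
    return np.array([vx,vy]),np.array([x,y])
for n,a in (('fobL',(range(132,165),20,-1)),('spineL',(range(48,100),8,-1)),('gateR',(range(60,95),8,1))):
    d,p=edge(*a); nrm=np.array([-d[1],d[0]]); print(n,np.arctan2(d[1],d[0]),p,p-nrm*{'fobL':9,'spineL':17.5,'gateR':-16.5}[n])
for n,px,z in (('end',(239,25.3),7),('nosegapNose',(200+152/2.8,15+103/2.8),8),('fobnear',(200+538/2.8-400/2.8,15+438/2.8),12),('fobfar',(200+128/2.8,15+311/2.8),20),('keytip',(200+143/2.8,15+546/2.8),4)):
    print(n,ray(w,px,z)[0])
```

```text
[[ 614.87  -64.22]
 [ 621.36 -139.5 ]
 [ 551.44 -145.37]
 [ 545.32  -70.39]] [75.55 70.17 75.23 69.83]
plate [ 583.25 -104.87] 0.0861399880204945 0.0836860088697799
feet in plate [[ -7.06  18.75]
 [ -8.21 -16.73]]
fobL 0.26972944 [453.5 108.6] [455.9   99.92]
spineL 0.2600741 [523.01 138.  ] [527.51 121.09]
gateR 0.55972826 [530.4   95.33] [521.64 109.31]
end [570.86 129.77   7.  ]
nosegapNose [551.01 110.51   8.  ]
fobnear [429.96  92.95  12.  ]
fobfar [478.18 103.51  20.  ]
keytip [382.72  84.19   4.  ]
```

Request:
carry_out --targets '[{"x":0.008,"y":0.045,"z":-0.03,"ax":0,"ay":0,"az":0.016,"hand":0.3},{"x":0.015,"y":0.086,"z":-0.06,"ax":0,"ay":0,"az":0.016,"hand":0.3},{"x":0.015,"y":0.086,"z":-0.1,"ax":0,"ay":0,"az":0.016,"hand":0.3},{"x":0.015,"y":0.086,"z":-0.13,"ax":0,"ay":0,"az":0.016,"hand":0.3},{"x":0.015,"y":0.086,"z":-0.13,"ax":0,"ay":0,"az":0.016,"hand":0.3}]'

```text
time_s: 2.08
eef_pos: [453.6, 95.4, 60.2]
ee_rot: [-0.09, -0.7, -0.091, 0.703]
force: [0.2, 0.5, 0.4]
grip_width: 0.653
```

Run:
```python
from h import *
np.set_printoptions(precision=3,suppress=True)
s,R=pose(); w=viewer.camera_info('wrist'); im=viewer.capture('wrist')
print(s['eef_pos'],s['grip_width'],R[:,1])
# reproject tool-frame fob expectation: draw hook-frame points
o=np.array([454.5,98.7]);y=.262
for hx,hy,z in [(25,9,20),(25,-9,20),(-25,9,20),(-25,-9,20),(119.5,0,7),(-70,0,4),(74,17.5,8),(95.5,-14,8)]:
    X=o+np.array([hx*np.cos(y)-hy*np.sin(y),hx*np.sin(y)+hy*np.cos(y)]); p=proj(w,[*X,z])[0]
    cv2.circle(im,tuple(int(round(v)) for v in p),2,(0,0,255),-1)
cv2.imwrite('pics/w3.png',im)
```

```text
[453.578  95.352  60.231] 0.6533785546625086 [ 0.254 -0.967 -0.001]
```

View pics/w3.png

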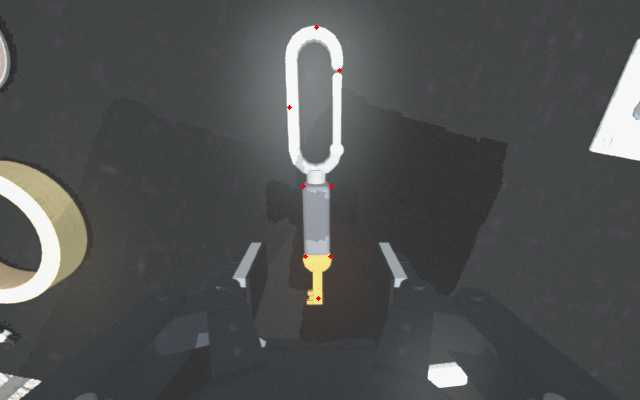

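The overlay shows the computed hook points landing on the hook, fob and key within 2–4 px, and the fob at (317,222) lies centred between the fingers.

Request:
carry_out --targets '[{"x":0.003,"y":0,"z":-0.03,"ax":0,"ay":0,"az":0.005,"hand":0.3},{"x":0.003,"y":0,"z":-0.0565,"ax":0,"ay":0,"az":0.005,"hand":0.3},{"x":0.003,"y":0,"z":-0.0565,"ax":0,"ay":0,"az":0.005,"hand":0.3},{"x":0.003,"y":0,"z":-0.0565,"ax":0,"ay":0,"az":0.005,"hand":-1},{"x":0.003,"y":0,"z":-0.0565,"ax":0,"ay":0,"az":0.005,"hand":-1}]' --grip_force 100

```text
time_s: 2.75
eef_pos: [458.3, 96.3, 6.1]
ee_rot: [0.093, 0.702, 0.092, -0.7]
force: [-0.9, 2.3, 1.7]
grip_width: 0.23
```

Request:
carry_out --targets '[{"x":0,"y":0,"z":0,"ax":0,"ay":0,"az":0,"hand":-1},{"x":0,"y":0,"z":0,"ax":0,"ay":0,"az":0,"hand":-1},{"x":0,"y":0,"z":0,"ax":0,"ay":0,"az":0,"hand":-1},{"x":0,"y":0,"z":0,"ax":0,"ay":0,"az":0,"hand":-1}]'

```text
time_s: 3.25
eef_pos: [458.4, 96.4, 6.5]
ee_rot: [0.093, 0.702, 0.093, -0.7]
force: [-2.6, -0.2, 12.3]
grip_width: 0.183
```

Run:
```python
from h import *
np.set_printoptions(precision=3,suppress=True)
s,R=pose(); print(s['time_s'],s['eef_pos'],s['grip_width'],R[:,1],s['force'],s['wrist_torque'])
```

```text
3.25 [458.401  96.379   6.501] 0.18285006758560662 [ 0.26  -0.966  0.001] [-2.635 -0.21  12.304] [0.03  0.43  0.054]
```

Request:
carry_out --targets '[{"x":0,"y":0,"z":0.02,"ax":0,"ay":0,"az":0,"hand":-1},{"x":0,"y":-0.02,"z":0.05,"ax":0,"ay":0,"az":-0.06,"hand":-1},{"x":0,"y":-0.04,"z":0.08,"ax":0,"ay":0,"az":-0.12,"hand":-1},{"x":0,"y":-0.06,"z":0.08,"ax":0,"ay":0,"az":-0.178,"hand":-1},{"x":0,"y":-0.06,"z":0.08,"ax":0,"ay":0,"az":-0.178,"hand":-1}]'

```text
time_s: 3.88
eef_pos: [457.6, 35.6, 85.5]
ee_rot: [0.03, 0.707, 0.029, -0.706]
force: [-0.1, 0.7, -1.3]
grip_width: 0.178
```

Request:
carry_out --targets '[{"x":0,"y":0,"z":0,"ax":0,"ay":0,"az":0,"hand":-1},{"x":0,"y":0,"z":0,"ax":0,"ay":0,"az":0,"hand":-1}]'

```text
time_s: 4.12
eef_pos: [457.3, 37.0, 84.6]
ee_rot: [-0.03, -0.706, -0.031, 0.707]
force: [-0.1, 0.3, -1.4]
grip_width: 0.182
```

Run:
```python
from h import *
import pickle
np.set_printoptions(precision=3,suppress=True)
s,R=pose(); w=viewer.camera_info('wrist'); im=viewer.capture('wrist'); 
print(s['time_s'],s['eef_pos'],s['grip_width'],R,s['force'],s['wrist_torque'],s['joints'])
pickle.dump((w,s,R),open('w4.pkl','wb')); cv2.imwrite('pics/w4.png',im)
```

```text
4.125 [457.288  36.997  84.639] 0.18223415929241438 [[-0.001  0.086 -0.996]
 [ 0.    -0.996 -0.086]
 [-1.    -0.     0.001]] [-0.05   0.284 -1.367] [-0.021  0.021  0.019] [-0.176  0.355  1.871  0.     0.917  1.309]
```

View pics/w4.png

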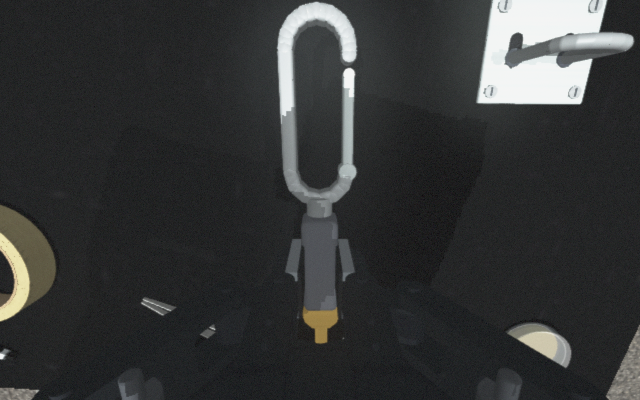

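The hook is held straight and shut: tip at (317,2), nose end at (348,62), gate (348,70)–(347,172). The left leg's foot is at about (512,63), with the dark free slot ahead of it at (516,42).

Run:
```python
from h import *
import pickle
np.set_printoptions(precision=2,suppress=True)
w,s,R=pickle.load(open('w4.pkl','rb')); im=cv2.imread('pics/w4.png')
T=s['eef_pos']; ex=-R[:,2]; ey=-R[:,1]
loc=lambda X:np.c_[(X-T)@ex,(X-T)@ey]
zo=T[2]-6.5
for n,p,z in (('tip',(317,2),7),('spine outer far',(277.5,60),8),('spine outer near',(282.5,165),8),('nose end',(348,62),8),('gate end',(348,69),8),('hinge',(347,172),8),('fob corner L',(304,217),20),('fob corner R',(336,217),20)):
    print(n,loc(ray(w,p,zo+z)))
# plate corners: near ones visible
print('plate near corners', ray(w,[(477,102.5),(582.5,104)],4))
print('foot', ray(w,[(505,66),(512,68),(519,64)],4), 'slot far end',ray(w,(516,34),4))
a=cv2.resize(im[0:120,460:640],None,fx=4.4,fy=4.4,interpolation=cv2.INTER_CUBIC); cv2.imwrite('pics/w4c.png',a)
```

```text
tip [[116.57   2.18]]
spine outer far [[93.96 19.73]]
spine outer near [[47.18 19.21]]
nose end [[ 93.15 -11.53]]
gate end [[ 90.29 -11.61]]
hinge [[ 43.7 -12.4]]
fob corner L [[24.5   8.45]]
fob corner R [[24.5  -6.63]]
plate near corners [[ 546.16  -69.26    4.  ]
 [ 551.75 -146.13    4.  ]]
foot [[571.8  -83.1    4.  ]
 [570.95 -88.37   4.  ]
 [573.91 -92.57   4.  ]] slot far end [[592.14 -85.27   4.  ]]
```

View pics/w4c.png

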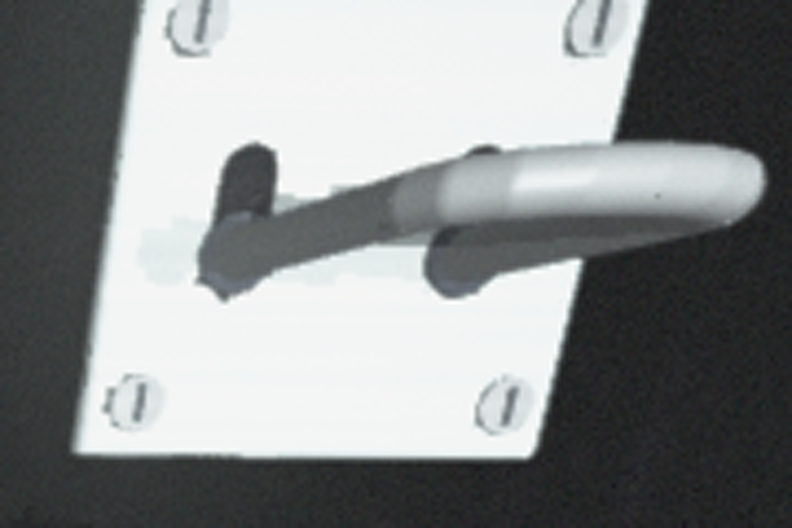

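The crop shows both legs standing near the −x end of their slots, left foot centre at about (232,250) in the crop. That puts the left leg's axis at about (576.5, −87.4). I'll go to a pose beside it, 20 mm short of contact.

Request:
carry_out --targets '[{"x":0.018,"y":-0.03,"z":-0.01,"ax":0,"ay":0,"az":0,"hand":-1},{"x":0.036,"y":-0.06,"z":-0.03,"ax":0,"ay":0,"az":0,"hand":-1},{"x":0.036,"y":-0.091,"z":-0.05,"ax":0,"ay":0,"az":0,"hand":-1},{"x":0.036,"y":-0.091,"z":-0.064,"ax":0,"ay":0,"az":0,"hand":-1},{"x":0.036,"y":-0.091,"z":-0.064,"ax":0,"ay":0,"az":0,"hand":-1}]'

```text
time_s: 4.8
eef_pos: [492.8, -53.7, 20.0]
ee_rot: [-0.03, -0.706, -0.03, 0.707]
force: [0.2, 0.1, -1.2]
grip_width: 0.179
```

Request:
carry_out --targets '[{"x":0,"y":0,"z":0,"ax":0,"ay":0,"az":0,"hand":-1},{"x":0,"y":0,"z":0,"ax":0,"ay":0,"az":0,"hand":-1}]'

```text
time_s: 5.05
eef_pos: [493.8, -54.1, 21.5]
ee_rot: [0.031, 0.707, 0.03, -0.706]
force: [-0.1, 0.4, -2.3]
grip_width: 0.179
```

Run:
```python
from h import *
import pickle
np.set_printoptions(precision=3,suppress=True)
s,R=pose(); w=viewer.camera_info('wrist'); im=viewer.capture('wrist'); t=viewer.capture('top')
print(s['time_s'],s['eef_pos'],s['grip_width'],R,s['force'],s['wrist_torque'])
pickle.dump((w,s,R),open('w5.pkl','wb')); cv2.imwrite('pics/w5raw.png',im)
a=cv2.resize(im[0:230,230:500],None,fx=2.6,fy=2.6,interpolation=cv2.INTER_CUBIC); cv2.imwrite('pics/w5.png',a)
```

```text
5.05 [493.8   -54.093  21.458] 0.17855625093624825 [[ 0.001  0.086 -0.996]
 [-0.    -0.996 -0.086]
 [-1.     0.    -0.001]] [-0.109  0.445 -2.305] [-0.049  0.034  0.002]
```

View pics/w5.png

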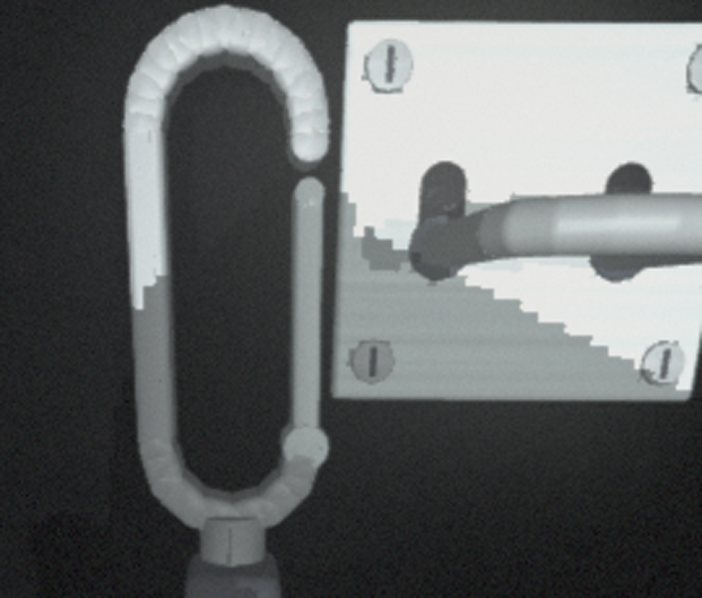

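The hook lies left of the plate, shut: nose end at (309,155), gate hinge at (306,447). The left leg's foot is at about (437,245), level with the outer part of the gate.

Run:
```python
from h import *
import pickle
np.set_printoptions(precision=2,suppress=True)
w,s,R=pickle.load(open('w5.pkl','rb')); T=s['eef_pos']; ex=-R[:,2]; ey=-R[:,1]
f=lambda p,z:(lambda X:(X,(X-T)@ex,(X-T)@ey))(ray(w,np.array(p)/2.6+[230,0],z)[0])
for n,p,z in (('foot bottom edge',(437,281),4),('foot left',(410,250),5),('footR',(466,250),5),('slot top',(443,160),4),('slotL',(419,200),4),('slotR',(466,200),4),('rfoot bottom',(617,281),4),('pTL',(347,22),4),('pBL',(332,397),4),('pBR',(690,401),4),
 ('tip',(227,5),22),('nose end',(309,163),24),('hinge',(306,447),24),('spine out',(123,150),22),('spineout near',(135,400),22)): print(n,*f(p,z))
```

```text
foot bottom edge [571.12 -87.76   4.  ] 74.13006024306952 -40.16743507981349
foot left [576.42 -81.22   5.  ] 79.97281527260907 -34.101615103292175
footR [577.37 -92.3    5.  ] 79.9713447114732 -45.228374620646996
slot top [593.33 -85.32   4.  ] 96.463669794441 -39.6395634573324
slotL [585.82 -81.79   4.  ] 89.28688163298877 -35.48321313157491
slotR [586.61 -90.99   4.  ] 89.2862526868407 -44.71846794100508
rfoot bottom [ 574.24 -124.02    4.  ] 74.1237634503939 -76.56043324716937
pTL [614.89 -63.8    4.  ] 119.791836766091 -20.04979376591468
pBL [546.18 -69.46   4.  ] 50.851815389652586 -19.799875816259654
pBR [ 551.81 -144.88    4.  ] 49.987644723416395 -95.42451007503205
tip [609.87 -42.05  22.  ] 116.67431972653324 2.04234129280295
nose end [587.22 -57.93  24.  ] 92.74845006220498 -11.836973631328501
hinge [538.67 -62.92  24.  ] 43.94528542263805 -12.644124496927448
spine out [586.85 -26.09  22.  ] 95.10499252426767 19.92039156271522
spineout near [544.43 -30.24  22.  ] 52.49013446287342 19.4237020732687
```

Request:
carry_out --targets '[{"x":0.0005,"y":-0.006,"z":0,"ax":0,"ay":0,"az":0,"hand":-1},{"x":0.001,"y":-0.012,"z":0,"ax":0,"ay":0,"az":0,"hand":-1},{"x":0.0015,"y":-0.018,"z":0,"ax":0,"ay":0,"az":0,"hand":-1},{"x":0.0015,"y":-0.018,"z":0,"ax":0,"ay":0,"az":0,"hand":-1}]'

```text
time_s: 5.65
eef_pos: [495.0, -73.2, 20.8]
ee_rot: [0.03, 0.707, 0.03, -0.706]
force: [-0.1, 1.0, -1.8]
grip_width: 0.175
```

Request:
carry_out --targets '[{"x":0.0002,"y":-0.002,"z":0,"ax":0,"ay":0,"az":0,"hand":-1},{"x":0.0004,"y":-0.004,"z":0,"ax":0,"ay":0,"az":0,"hand":-1},{"x":0.0005,"y":-0.006,"z":0,"ax":0,"ay":0,"az":0,"hand":-1},{"x":0.0005,"y":-0.006,"z":0,"ax":0,"ay":0,"az":0,"hand":-1}]'

```text
time_s: 6.15
eef_pos: [495.4, -78.6, 20.7]
ee_rot: [-0.03, -0.706, -0.03, 0.707]
force: [-0.5, 1.3, -0.6]
grip_width: 0.18
```

Request:
carry_out --targets '[{"x":0.0002,"y":-0.002,"z":0,"ax":0,"ay":0,"az":0,"hand":-1},{"x":0.0004,"y":-0.004,"z":0,"ax":0,"ay":0,"az":0,"hand":-1},{"x":0.0004,"y":-0.004,"z":0,"ax":0,"ay":0,"az":0,"hand":-1}]'

```text
time_s: 6.52
eef_pos: [495.9, -82.7, 20.8]
ee_rot: [0.03, 0.707, 0.03, -0.706]
force: [0.6, 2.2, -2.2]
grip_width: 0.184
```

Request:
carry_out --targets '[{"x":0.0002,"y":-0.002,"z":0,"ax":0,"ay":0,"az":0,"hand":-1},{"x":0.0004,"y":-0.004,"z":0,"ax":0,"ay":0,"az":0,"hand":-1},{"x":0.0004,"y":-0.004,"z":0,"ax":0,"ay":0,"az":0,"hand":-1}]'

```text
time_s: 6.9
eef_pos: [496.2, -86.7, 20.8]
ee_rot: [-0.03, -0.706, -0.03, 0.707]
force: [-0.8, 2.4, -1.4]
grip_width: 0.178
```

Request:
carry_out --targets '[{"x":0.0002,"y":-0.002,"z":0,"ax":0,"ay":0,"az":0,"hand":-1},{"x":0.0003,"y":-0.0035,"z":0,"ax":0,"ay":0,"az":0,"hand":-1},{"x":0.0003,"y":-0.0035,"z":0,"ax":0,"ay":0,"az":0,"hand":-1}]'

```text
time_s: 7.28
eef_pos: [496.5, -90.2, 20.7]
ee_rot: [-0.03, -0.706, -0.03, 0.707]
force: [-0.2, 3.1, -1.9]
grip_width: 0.182
```

Run:
```python
from h import *
import pickle
np.set_printoptions(precision=3,suppress=True)
s,R=pose(); w=viewer.camera_info('wrist'); im=viewer.capture('wrist')
print(s['time_s'],s['eef_pos'],R[:,1],s['force'],s['wrist_torque'])
pickle.dump((w,s,R),open('w6.pkl','wb')); cv2.imwrite('pics/w6raw.png',im)
a=cv2.resize(im[0:230,230:500],None,fx=2.6,fy=2.6,interpolation=cv2.INTER_CUBIC); cv2.imwrite('pics/w6.png',a)
```

```text
7.275 [496.457 -90.154  20.731] [ 0.085 -0.996 -0.   ] [-0.248  3.144 -1.883] [0.573 0.061 0.24 ]
```

View pics/w6.png

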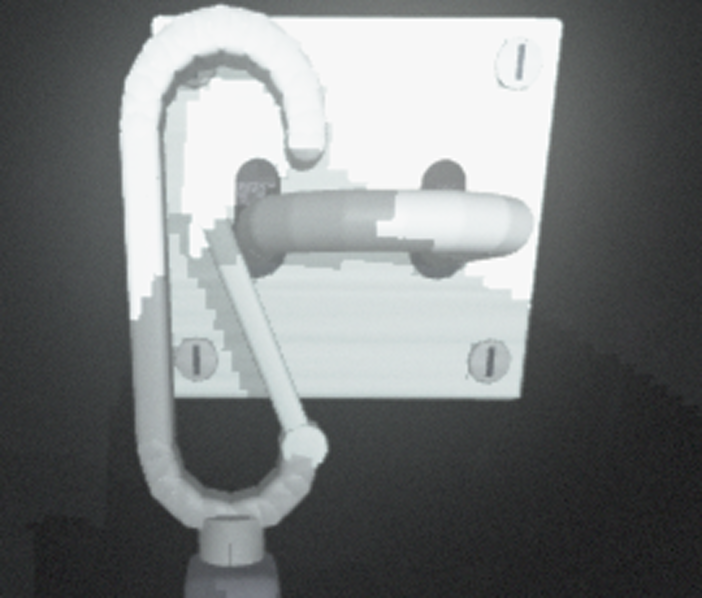

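The gate is pressed well in, running (305,440)→(215,225), with the leg at about (258,235) just inside the nose line; nose end at (308,155). I'll go in about 3 mm more and then draw back.

Request:
carry_out --targets '[{"x":0.0001,"y":-0.0015,"z":0,"ax":0,"ay":0,"az":0,"hand":-1},{"x":0.0002,"y":-0.003,"z":0,"ax":0,"ay":0,"az":0,"hand":-1},{"x":0.0002,"y":-0.003,"z":0,"ax":0,"ay":0,"az":0,"hand":-1}]'

```text
time_s: 7.7
eef_pos: [496.7, -93.2, 20.7]
ee_rot: [-0.03, -0.706, -0.03, 0.707]
force: [-0.4, 2.5, -0.5]
grip_width: 0.179
```

Request:
carry_out --targets '[{"x":-0.002,"y":-0.0002,"z":0,"ax":0,"ay":0,"az":0,"hand":-1},{"x":-0.004,"y":-0.0004,"z":0,"ax":0,"ay":0,"az":0,"hand":-1},{"x":-0.006,"y":-0.0005,"z":0,"ax":0,"ay":0,"az":0,"hand":-1},{"x":-0.006,"y":-0.0005,"z":0,"ax":0,"ay":0,"az":0,"hand":-1}]'

```text
time_s: 8.2
eef_pos: [490.5, -93.7, 20.8]
ee_rot: [-0.03, -0.706, -0.03, 0.707]
force: [-2.2, 1.6, -2.0]
grip_width: 0.18
```

Request:
carry_out --targets '[{"x":-0.003,"y":-0.0005,"z":0,"ax":0,"ay":0,"az":0,"hand":-1},{"x":-0.006,"y":-0.001,"z":0,"ax":0,"ay":0,"az":0,"hand":-1},{"x":-0.009,"y":-0.0015,"z":0,"ax":0,"ay":0,"az":0,"hand":-1},{"x":-0.009,"y":-0.0015,"z":0,"ax":0,"ay":0,"az":0,"hand":-1}]'

```text
time_s: 8.7
eef_pos: [481.9, -95.4, 21.0]
ee_rot: [0.03, 0.707, 0.03, -0.706]
force: [-0.8, -0.1, -1.4]
grip_width: 0.182
```

Request:
carry_out --targets '[{"x":-0.003,"y":-0.0005,"z":0,"ax":0,"ay":0,"az":0,"hand":-1},{"x":-0.006,"y":-0.001,"z":0,"ax":0,"ay":0,"az":0,"hand":-1},{"x":-0.006,"y":-0.001,"z":0,"ax":0,"ay":0,"az":0,"hand":-1}]'

```text
time_s: 9.07
eef_pos: [475.6, -96.2, 20.8]
ee_rot: [-0.03, -0.706, -0.03, 0.706]
force: [-0.0, -0.0, -1.5]
grip_width: 0.177
```

Run:
```python
from h import *
np.set_printoptions(precision=3,suppress=True)
s,R=pose(); im=viewer.capture('wrist')
print(s['time_s'],s['eef_pos'],R[:,1],s['force'],s['wrist_torque'])
cv2.imwrite('pics/w7raw.png',im)
a=cv2.resize(im[0:230,230:500],None,fx=2.6,fy=2.6,interpolation=cv2.INTER_CUBIC); cv2.imwrite('pics/w7.png',a)
```

```text
9.075 [475.6   -96.151  20.819] [ 0.085 -0.996  0.   ] [-0.034 -0.021 -1.549] [-0.01  -0.013 -0.045]
```

View pics/w7.png

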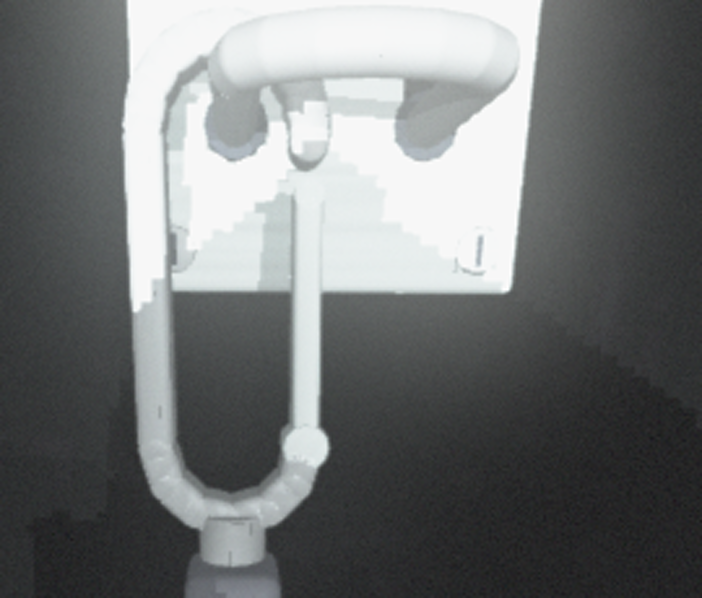

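The gate is shut again, running straight from (306,445) to (308,180) up to the nose end at (308,160). The leg, at (237,130), is inside the closed end, and the force is about zero. Now I'll seat it and tug.

Request:
carry_out --targets '[{"x":-0.002,"y":-0.0002,"z":0,"ax":0,"ay":0,"az":0,"hand":-1},{"x":-0.004,"y":-0.0004,"z":0,"ax":0,"ay":0,"az":0,"hand":-1},{"x":-0.004,"y":-0.0004,"z":0,"ax":0,"ay":0,"az":0,"hand":-1}]'

```text
time_s: 9.5
eef_pos: [472.8, -96.7, 21.1]
ee_rot: [0.03, 0.708, 0.03, -0.705]
force: [5.2, 1.4, -3.1]
grip_width: 0.18
```

Request:
carry_out --targets '[{"x":-0.001,"y":-0.0001,"z":0,"ax":0,"ay":0,"az":0,"hand":-1},{"x":-0.001,"y":-0.0001,"z":0,"ax":0,"ay":0,"az":0,"hand":-1}]'

```text
time_s: 9.75
eef_pos: [472.7, -96.9, 21.4]
ee_rot: [0.03, 0.708, 0.029, -0.705]
force: [10.5, 2.3, -5.8]
grip_width: 0.178
```

Request:
carry_out --targets '[{"x":0.0001,"y":0,"z":0,"ax":0,"ay":0,"az":0,"hand":-1}]'

```text
time_s: 9.88
eef_pos: [472.7, -96.9, 21.3]
ee_rot: [0.03, 0.708, 0.029, -0.705]
force: [10.4, 1.3, -4.0]
grip_width: 0.174
```

Request:
carry_out --targets '[{"x":0,"y":0,"z":0,"ax":0,"ay":0,"az":0,"hand":-1},{"x":0,"y":0,"z":0,"ax":0,"ay":0,"az":0,"hand":-1},{"x":0,"y":0,"z":0,"ax":0,"ay":0,"az":0,"hand":-1},{"x":0,"y":0,"z":0,"ax":0,"ay":0,"az":0,"hand":-1},{"x":0,"y":0,"z":0,"ax":0,"ay":0,"az":0,"hand":-1}]'

```text
time_s: 10.5
eef_pos: [472.7, -96.9, 21.3]
ee_rot: [0.03, 0.708, 0.029, -0.705]
force: [10.0, 1.4, -5.1]
grip_width: 0.178
```

Request:
carry_out --targets '[{"x":0,"y":0,"z":0,"ax":0,"ay":0,"az":0,"hand":-1},{"x":0,"y":0,"z":0,"ax":0,"ay":0,"az":0,"hand":-1},{"x":0,"y":0,"z":0,"ax":0,"ay":0,"az":0,"hand":-1},{"x":0,"y":0,"z":0,"ax":0,"ay":0,"az":0,"hand":-1},{"x":0,"y":0,"z":0,"ax":0,"ay":0,"az":0,"hand":-1}]'

```text
time_s: 11.12
eef_pos: [472.7, -96.9, 21.3]
ee_rot: [0.03, 0.708, 0.029, -0.705]
force: [9.7, 1.8, -4.3]
grip_width: 0.179
```

Request:
carry_out --targets '[{"x":0.002,"y":0.0002,"z":0,"ax":0,"ay":0,"az":0,"hand":-1},{"x":0.004,"y":0.0003,"z":0,"ax":0,"ay":0,"az":0,"hand":-1},{"x":0.004,"y":0.0003,"z":-0.003,"ax":0,"ay":-0.02,"az":0,"hand":-1},{"x":0.004,"y":0.0003,"z":-0.006,"ax":0.003,"ay":-0.04,"az":0,"hand":-1},{"x":0.004,"y":0.0003,"z":-0.006,"ax":0.003,"ay":-0.06,"az":0,"hand":-1}]'

```text
time_s: 11.75
eef_pos: [474.5, -96.3, 14.4]
ee_rot: [0.03, 0.728, 0.03, -0.685]
force: [-0.4, 0.2, -1.0]
grip_width: 0.177
```

Request:
carry_out --targets '[{"x":0,"y":0,"z":-0.002,"ax":0,"ay":0,"az":0,"hand":-1},{"x":0,"y":0,"z":-0.004,"ax":0,"ay":0,"az":0,"hand":-1},{"x":0,"y":0,"z":-0.006,"ax":0,"ay":0,"az":0,"hand":-1},{"x":0,"y":0,"z":-0.006,"ax":0,"ay":0,"az":0,"hand":-1}]'

```text
time_s: 12.25
eef_pos: [474.8, -96.2, 8.6]
ee_rot: [0.03, 0.727, 0.03, -0.685]
force: [-0.2, -1.1, -2.4]
grip_width: 0.182
```

Run:
```python
from h import *
np.set_printoptions(precision=3,suppress=True)
s,R=pose(); print(s['time_s'],s['eef_pos'],R,s['force'],s['wrist_torque'])
```

```text
12.25 [474.816 -96.222   8.609] [[ 0.06   0.085 -0.995]
 [ 0.003 -0.996 -0.085]
 [-0.998  0.002 -0.06 ]] [-0.157 -1.084 -2.36 ] [-0.014  0.146 -0.01 ]
```

Request:
carry_out --targets '[{"x":0,"y":0,"z":-0.001,"ax":0,"ay":0,"az":0,"hand":-1},{"x":0,"y":0,"z":-0.001,"ax":0,"ay":0,"az":0,"hand":-1},{"x":0,"y":0,"z":-0.001,"ax":0,"ay":0,"az":0,"hand":-0.3},{"x":0,"y":0,"z":-0.001,"ax":0,"ay":0,"az":0,"hand":0},{"x":0,"y":0,"z":-0.001,"ax":0,"ay":0,"az":0,"hand":0}]'

```text
time_s: 12.88
eef_pos: [474.9, -96.3, 7.8]
ee_rot: [0.03, 0.727, 0.03, -0.685]
force: [-0.0, -0.1, 0.8]
grip_width: 0.502
```

Request:
carry_out --targets '[{"x":0,"y":0,"z":0,"ax":0,"ay":0,"az":0,"hand":0},{"x":0,"y":0,"z":0.015,"ax":0,"ay":0,"az":0,"hand":0},{"x":0,"y":0,"z":0.04,"ax":0,"ay":0,"az":0,"hand":0},{"x":0,"y":0,"z":0.08,"ax":0,"ay":0,"az":0,"hand":0},{"x":-0.02,"y":0,"z":0.11,"ax":0,"ay":0.06,"az":0,"hand":0}]'

```text
time_s: 13.5
eef_pos: [454.9, -96.5, 120.4]
ee_rot: [0.029, 0.707, 0.031, -0.706]
force: [0.4, -0.0, -0.1]
grip_width: 0.495
```

Request:
carry_out --targets '[{"x":-0.01,"y":0,"z":0.02,"ax":0,"ay":0,"az":0,"hand":0},{"x":-0.01,"y":0,"z":0.02,"ax":0,"ay":0,"az":0,"hand":0},{"x":-0.01,"y":0,"z":0.02,"ax":0,"ay":0,"az":0,"hand":0}]'

```text
time_s: 13.88
eef_pos: [444.8, -96.2, 137.5]
ee_rot: [-0.029, -0.706, -0.031, 0.707]
force: [0.4, 0.5, -0.8]
grip_width: 0.503
```

Run:
```python
from h import *
np.set_printoptions(precision=3,suppress=True)
s,R=pose(); im=viewer.capture('wrist'); t=viewer.capture('top')
print(s['time_s'],s['eef_pos'],s['grip_width'],s['force'])
cv2.imwrite('pics/w8raw.png',im)
t0=cv2.imread('pics/top0.png'); d=cv2.absdiff(t,t0).max(2)>50
n,l,st,ce=cv2.connectedComponentsWithStats(d.astype(np.uint8)); print([tuple(x) for x in st[1:] if x[4]>15 and x[1]<310])
o=np.zeros((600,780,3),np.uint8); o[:,:460]=cv2.resize(im[0:300,210:440],None,fx=2,fy=2,interpolation=cv2.INTER_CUBIC)
o[:240,460:780]=cv2.resize(t[170:290,320:480],None,fx=2,fy=2,interpolation=cv2.INTER_CUBIC); cv2.imwrite('pics/w8.png',o)
```

```text
13.875 [444.839 -96.208 137.461] 0.5034455502508046 [ 0.392  0.534 -0.837]
[(np.int32(341), np.int32(202), np.int32(26), np.int32(69), np.int32(644)), (np.int32(417), np.int32(204), np.int32(2), np.int32(9), np.int32(16)), (np.int32(419), np.int32(213), np.int32(16), np.int32(43), np.int32(325)), (np.int32(351), np.int32(218), np.int32(185), np.int32(182), np.int32(13204)), (np.int32(404), np.int32(281), np.int32(13), np.int32(7), np.int32(27)), (np.int32(445), np.int32(284), np.int32(15), np.int32(9), np.int32(39)), (np.int32(352), np.int32(289), np.int32(9), np.int32(5), np.int32(18))]
```

View pics/w8.png

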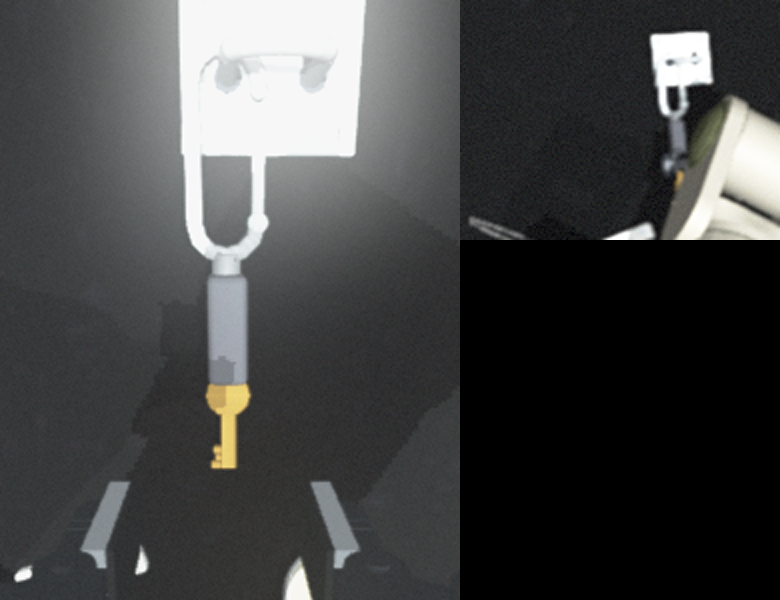

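The key lies flat, with the fob at (228,330). The leg at (228,75) is inside the closed end and the gate, (258,222) to (258,95), is straight and shut. The open fingers are well clear. The top-view differences are the hook itself, the arm and its shadows.

```bash
python3 -c "
from rig import finish_job
print(finish_job())"
```

```text
the job is handed in; nothing more can be done
None
```

The larger key is clipped onto the staple's left (+y) leg with the gate shut, lying on the bench, and the job is handed in at about 14 s of robot time.

- **Clipping:** I gripped the fob, pressed the gate onto the leg (about 3 N at the readings), and drew the hook back until the gate shut behind the leg.
- **Tug test:** The readings along the hook were about 10 N, held for about 1.3 s. The peak reading along the hook was about 10.7 N. Including the sideways and vertical parts, the total was about 11.6 N, under the 15 N limit.
- **Laying down:** I eased off, lowered the key, let go and lifted clear to 137 mm.
- **Last checks:** The final wrist picture shows the key at rest, the gate straight and shut, the leg in the closed end and the gripper clear. In the top view the only changes I found were the hook, the arm and its shadows. The arm hides part of that view, including the area around the dish at the near right, so the picture couldn't confirm that area. No move there recorded any contact.
- **Disagreements:** The picture put the leg up to about 1 mm beyond its possible clamp range, so I took it as near the −x end of its slot. At the grasp the hook sat about 3 mm from the first estimate; I re-measured it in the hand before clipping.

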